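Flip the core stop down and slide the sawn core stub against it

ROBOT

A 6-joint arm with a two-finger parallel gripper is mounted at the origin on the work surface. World frame = base frame: x ahead of the robot, y to its left, z up, the work surface at z = 0. Lengths are in m, angles in rad, forces in N, time in s.
With the tool pointing down it reaches from about 0.375 to 0.975 m from the base axis. Payload 3.8 kg.
Tool frame: the origin (TCP) lies midway between the tips of the shut fingers; the grasp point (between the pads) lies 19 mm behind it; z points along the fingers, y is the line along which they close (so a half turn about z gives the same grasp; the last joint's range is limited). The gripper opens to 88 mm and grips with 3 to 60 N. Pads are 18 mm wide; open, the fingers measure 123 mm over their backs; the gripper's body (75 mm by 187 mm) begins 45 mm behind the grasp point.
Start: joints at [-1.278, 0.264, 1.604, -0, 1.274, -0.037], TCP at [0.219, -0.639, 0.239] pointing down, gripper open.
Joint ranges: [-2.63, 2.63], [-0.94, 2.18], [0.31, 2.57], [-1.31, 4.45], [0, 2.66], [-2.55, 2.55]. Speed limits (rad/s): [2.57, 2.57, 3.14, 3.14, 3.14, 3.14].

INTERFACE

Orientations are given as a rotation vector (axis times angle).
In Python, from cell import manip, inverse_kinematics, cams, order gives the robot as it stands. Calls block until the motion is done:
- manip.move_pose(position, orientation): joint-space move of the TCP to a pose.
- manip.move_linear(position, rate=0.15, rot=None): straight line of the TCP; rot=None keeps the orientation; rate is the mean speed in m/s.
- manip.set_joints(angles): joint-space move.
- manip.set_gripper(opening, force=None): finger opening in m; force is the grip in N (None keeps the last); returns when the fingers have stopped.
- manip.dwell(seconds).
- inverse_kinematics(position, orientation): joint angles nearest the present ones, or None.
- manip.state(): the state.
- cams.capture(name): name is "scene" or "side" or "wrist"; returns a dict with "image" (384x512x3 uint8, blue, green, red), "z_map" (384x512 float32, m along the optical axis (not along the pixel's ray), 0 where there is no reading), "intrinsics" (3x3 intrinsics, pixels), "position" and "orientation" of the camera in the world; the wrist camera has in their place "T_tool_cam" (4x4, takes a point from camera to tool coordinates, whose origin is the TCP and whose axes are the flange's). Camera axes: x right, y down, z forward; pixel columns grow to the right and rows downward; lengths in m; the calibration is good to about 2 mm. A picture is of the moment at which its call begins: read the wrist's pose just before it.
A pose or a line that the arm cannot do raises manip.IKError and nothing moves.
- order.close_job(): hands the job in; it is judged then, once.
The state is a dict: "clock": time; "joint_pos": joint angles; "joint_velocities": joint speeds; "tau": joint torques, N m; "tool_pos": TCP position; "tcp_rot": TCP orientation; "contact_force": force on the tool from outside, world axes, zero at the start; "moment": the same for the moment, N m; "gripper_width": finger opening in m; "grasp_force": force on a finger pad.
Only numpy, scipy, OpenCV 4.12 (cv2) and the standard library are available. Lean on these libraries where they do the work, as an engineer would, in place of code of your own. Each camera call takes 0.05 s, during which the arm holds its last target. There are 200 camera calls.

TASK

Swing the raised stop flag of the measuring cradle fully down across the trough. Then take the core stub with one sawn end out of the core tray, lay it gently (not dropped) lengthwise in the open end of the trough with its sawn end towards the flag and a good hand's breadth short of it, let go, and slide it along the trough until the sawn end rests against the flag. Leave the other core and everything else on the table undisturbed.

Things in the scene. Friction and masses are not known exactly. Their poses are not given: they have to be found in the camera images.
- cradle: Fixed measuring cradle: dark steel plate 100 (x) x 360 (y) x 10 mm, two 16 mm ribs along y (centres x = -23.3 and 23.3, 16 mm up, y -170 to 170) forming a V trough. Origin: middle of the underside; x away from the robot, y along the trough to its open end (flag near the -y end), z up. A 50 mm core lies in it with its axis at x = 0, 39.3 mm above the table. Place and yaw vary.
- hood (a point): Middle of the near (-x) lower edge of a grey lamp hood, part of the cradle, over the flag. The hood spans 165 mm from here in cradle +x, 80 mm either way in y, 32 mm up (underside 233 mm above the table) on a 24 mm post 140 mm behind here. Work the flag with the tool tilted, in beneath the hood from the robot's side. Hinge cheeks beneath: cradle x -67 to -45, y -118 to -82, 58 mm high.
- stop (a point): Where the trough's axis meets the stopping face of the flag when the flag is down: cradle coordinates (0, -96, 39.3 mm), axes as the cradle. The face looks to the cradle's +y.
- flag (a joint): Angle of the steel stop flag, rad: 0 = fully down, level across the trough (hard limit); 1.57 = straight up; 2.1 = leaning back towards the robot (hard limit). Starts raised, 1.5 to 2.05. The hinge is stiff (0.16 N m friction, about 2 to 4 N at the pad): the flag stays where it is left and does not fall by itself.
- flag_hinge (a point): Hinge centre, cradle (-55, -100, 50 mm), fixed, cradle axes; the hinge axis is along y. The flag is an L: a plate 115 mm long from the hinge, 8 mm thick (y -4 to 4) and 40 mm high (20 either side of the hinge line), with a 5 mm flange on its upper edge, 20 to 115 mm out, y -40 to 4. Raised, the flange faces the robot; down, it is the flat top, 75 mm above the table.
- flag_pad (a point): Point on the outer face of the flange (moves with the flag), 75 mm out from the hinge, 25 mm off the line through the hinge, y = -18 mm from the plate: push here. Its x axis points from the hinge to the flag's free end, its z axis out of the flange face (up when the flag is down).
- tray: Grey plastic core tray section, fixed, 180 (x) x 200 (y) mm, walls 18 mm high; its place and yaw vary. Origin: middle of its underside. Two grooves along its x, centred at y = -47.5 and +47.5 mm, each formed by two 16 mm ribs; one core lies in each, and which is in which varies.
- core: The core stub to measure: grey stone cylinder, 50 mm diameter, 120 mm long, 0.4 to 0.75 kg; one end sawn flat, the other broken off, tapering over its last 18 mm to a 26 mm wide end. Origin: on its axis, halfway along (33.3 mm above the table at the start); its x axis points along it to the sawn end.
- core_sawn (a point): Centre of the core stub's sawn end face, 60 mm along x from its origin.
- other_core: Another piece of the same stone, 50 mm diameter, 90 mm long, broken and tapered at both ends, in the other groove. Origin: on its axis, halfway along; x along it. Leave it alone.
- hammer: Geologist's hammer, steel head, black rubber grip, 280 mm long, up to about 45 mm high, lying between the robot and the cradle. Its x axis runs along the handle to the head. Bystander.
- lens: Squat brass hand lens, 48 mm diameter, 36 mm high, between tray and cradle. Origin: centre of its underside. Bystander.
- jar: Sample jar, 60 mm diameter, 80 mm high. Origin: centre of its underside. Bystander.
- bottle: White water bottle, 70 mm diameter, 190 mm high. Origin: centre of its underside. Bystander.
- chisel: Steel splitting chisel, 220 mm long along its x, 24 mm high, behind the cradle. Origin: on the underside near its middle. Bystander.
- logbook: Card-bound notebook, 90 x 110 x 22 mm. Origin: centre of its underside. Bystander.
- chalkbox: Card box, 70 x 120 x 40 mm. Origin: centre of its underside. Bystander.
Things that resemble listed ones, but are neither listed nor needed, are in the scene too. What is shaped like the core but orange is not meant.

How it is judged:
On the way, in this order (a step that is already met when the one before it is completed fails the run):
1. the stop flag is swung fully down (within 0.08 rad) while the core stub is still out of the cradle (value of joint flag below 0.08 rad and horizontal distance between core and cradle above 0.2 m), for 0.2 s.
2. the core stub lies in the trough, let go, sawn end towards the flag and at least 40 mm short of it, flag down (value of joint flag below 0.08 rad and contact force between the fingers and core below 0.05 N and x of core_sawn in the frame of stop between -0.006 and 0.006 m and z of core_sawn in the frame of stop between -0.006 and 0.006 m and angle between the x axis of core and the y axis of cradle, either way round below 0.06 rad and linear speed of core below 0.02 m/s and angular speed of core below 0.2 rad/s and y of each of core, core_sawn in the frame of stop above 0.04 m), for 0.2 s.
3. the core stub is slid along until its sawn end is at the flag (within 4 mm) (value of joint flag below 0.08 rad and x of core_sawn in the frame of stop between -0.006 and 0.006 m and z of core_sawn in the frame of stop between -0.006 and 0.006 m and angle between the x axis of core and the y axis of cradle, either way round below 0.06 rad and y of core_sawn in the frame of stop between -0.004 and 0.004 m and y of core in the frame of stop above 0.04 m), for 0.1 s.
At the end, for the whole second after the job is handed in: The flag is fully down (within 0.08 rad); the core stub lies at rest in the trough (axis within 6 mm and 0.06 rad), its sawn end against the flag's face within 4 mm; nothing is held (all of step 3 and linear speed of core below 0.02 m/s and angular speed of core below 0.2 rad/s and contact force between the fingers and core below 0.05 N and contact force between the fingers and flag below 0.05 N); the robot touches nothing.
It fails at once if the core stub was dropped (let go more than about 25 mm above its rest) (contact force between the fingers and core below 0.05 N and height (world z) of core above 0.065 m).
It fails at once if the other core was disturbed (moved more than 20 mm) (distance of other_core from where it was at the start of the episode above 0.02 m).
It fails at once if another thing on the table was disturbed (moved more than 20 mm) (distance of any of hammer, lens, jar, bottle, chisel, logbook, chalkbox from where it was at the start of the episode above 0.02 m).
It also fails if it takes over 72 s, if anything falls off the work surface, if the arm or the gripper's body presses on something with over 40 N, if the wrist force passes 120 N, or if a joint passes its speed limit or range.

## Working session

There is one attempt and no reset: what is moved stays moved. The work goes in short steps, each a Python script; the robot and the scene stay as the last script left them, time stands still between calls to the robot, and variables do not carry over. Pictures are saved under pics/ and viewed, at most 10 in all, crops included, and the job is handed in when it is done.

```bash
ls; mkdir -p pics; python3 - <<'E'
from cell import manip,cams
import cv2,numpy as np
for n in ("scene","side"):
    c=cams.capture(n); cv2.imwrite(f"pics/{n}0.png",c["image"])
    np.savez(f"{n}0.npz",**c); print(n,c["position"],c["orientation"],c["intrinsics"].tolist())
print(manip.state())
E
```

```text
pics
scene [ 0.32633904 -0.90847709  1.3754892 ] [-2.48722803  0.23731247 -0.08226607] [[438.35069391334855, 0.0, 243.16059083811342], [0.0, 438.35069391334855, 186.5352179322196], [0.0, 0.0, 1.0]]
side [-0.03667518  0.54154493  0.99872519] [-1.02927875  2.46210467 -0.97614208] [[371.4865295910117, 0.0, 250.3111277985272], [0.0, 371.4865295910117, 196.55324031967862], [0.0, 0.0, 1.0]]
{'clock': 0.1, 'joint_pos': array([-1.27790891e+00,  2.64689144e-01,  1.60523467e+00, -2.19882650e-05,
        1.27369432e+00, -3.68854274e-02]), 'joint_velocities': array([-0.00067875, -0.00073416, -0.00240733,  0.00090794, -0.00040027,
        0.00034656]), 'tau': array([ 3.57441895e-04, -5.03617966e+01, -3.58070469e+01,  7.31077348e-02,
        2.33532483e-02, -6.33101763e-05]), 'tool_pos': array([ 0.21839959, -0.63801392,  0.23750636]), 'tcp_rot': array([-3.09700253e+00, -5.15342634e-01,  4.38604809e-04]), 'contact_force': array([-0.18282197,  0.35264343, -0.41636632]), 'moment': array([ 0.00563809,  0.03214161, -0.00620174]), 'grasp_force': 0.0, 'gripper_width': 0.08831622042807687}
```

View pics/scene0.png

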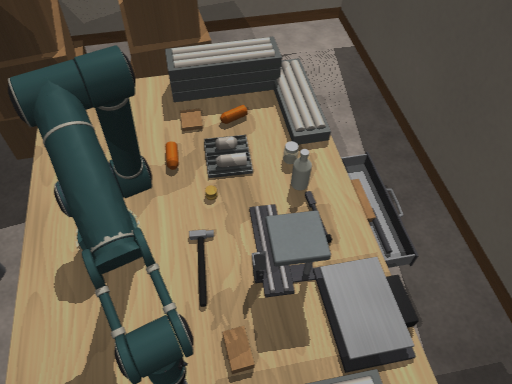

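View pics/side0.png

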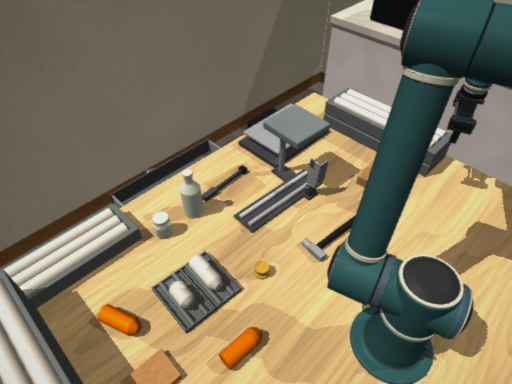

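Scene: tray at (228,157) with a short stub at (227,143) and a longer stub at (232,160). The cradle runs (262,208)-(280,290), with the hood at (297,238) and the raised flag at (258,268). Hammer at (203,265), lens (211,191), jar (291,152), bottle (301,178).
Candidates for the core: grey (232,160) long, grey (227,143) short (other core), orange (172,155) and (234,114), and white cores in the boxes. I choose (232,160), which is (207,272) in the side view, and will check it in a close crop.

```bash
cat > h.py <<'E'
import numpy as np,cv2
from scipy.spatial.transform import Rotation as R
def cloud(c,T=None):
    K=c["intrinsics"];z=c["z_map"];v,u=np.indices(z.shape)
    P=np.stack([(u-K[0,2])/K[0,0]*z,(v-K[1,2])/K[1,1]*z,z],-1)
    if T is None: return P@R.from_rotvec(c["orientation"]).as_matrix().T+c["position"]
    return P@T[:3,:3].T+T[:3,3]
E
python3 - <<'E'
from h import *
S=dict(np.load("scene0.npz"));D=dict(np.load("side0.npz"))
a=cloud(S);b=cloud(D)
for n,p,pts in (("scene",a,[(211,191),(203,265),(240,200),(297,238),(232,160),(227,143),(258,268),(291,152),(301,178)]),("side",b,[(262,268),(340,230),(207,272),(182,294),(318,172),(298,125),(240,300)])):
    for u,v in pts: print(n,u,v,p[v,u].round(3))
# top view maps 1.5mm cells, x 0.3..0.95 (up->down), y
x0,x1,y0,y1,r=0.35,0.95,-0.35,0.45,0.002
for n,p,c in (("s",a,S),("d",b,D)):
    W=int((y1-y0)/r);H=int((x1-x0)/r);img=np.zeros((H,W,3),np.uint8);hm=np.full((H,W),-1.)
    q=p.reshape(-1,3);col=c["image"].reshape(-1,3);o=np.argsort(q[:,2]);q=q[o];col=col[o]
    i=((x1-q[:,0])/r).astype(int);j=((y1-q[:,1])/r).astype(int);k=(i>=0)&(i<H)&(j>=0)&(j<W)&(q[:,2]>-.02)
    for di in(0,1):
        for dj in (0,1): img[np.clip(i[k]+di,0,H-1),np.clip(j[k]+dj,0,W-1)]=col[k]
    cv2.imwrite(f"top_{n}.png",img)
t=np.vstack([cv2.imread("top_s.png"),cv2.imread("top_d.png")]);
cv2.imwrite("pics/top.png",t); print(t.shape)
st=cv2.resize(S["image"][125:185,190:265],None,fx=8,fy=8,interpolation=cv2.INTER_CUBIC)
sd=cv2.resize(D["image"][245:335,145:245],None,fx=6,fy=6,interpolation=cv2.INTER_CUBIC)
cv2.imwrite("pics/crop.png",cv2.resize(sd,(600,540)))
E
```

```text
scene 211 191 [0.397 0.086 0.032]
scene 203 265 [ 0.325 -0.214  0.025]
scene 240 200 [ 0.502  0.046 -0.   ]
scene 297 238 [ 0.605 -0.304  0.268]
scene 232 160 [0.499 0.204 0.055]
scene 227 143 [0.496 0.302 0.049]
scene 258 268 [ 0.5   -0.281  0.069]
scene 291 152 [0.735 0.189 0.068]
scene 301 178 [0.736 0.05  0.075]
side 262 268 [0.389 0.094 0.036]
side 340 230 [ 0.313 -0.198  0.027]
side 207 272 [0.482 0.229 0.061]
side 182 294 [0.477 0.324 0.059]
side 318 172 [ 0.48  -0.271  0.132]
side 298 125 [ 0.592 -0.282  0.264]
side 240 300 [ 0.376  0.199 -0.005]
(600, 400, 3)
```

View pics/crop.png

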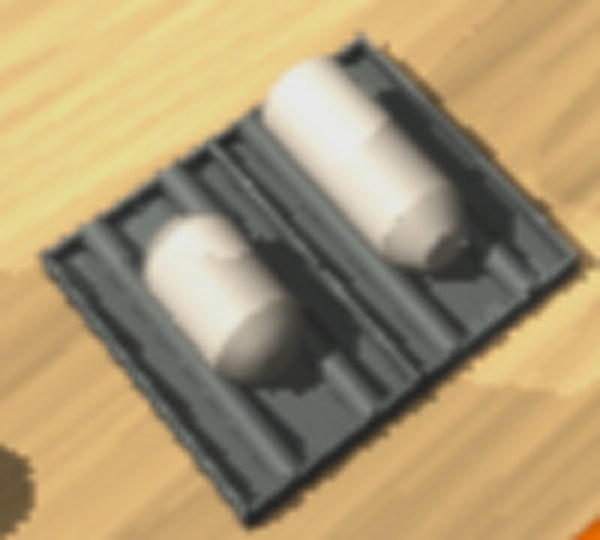

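View pics/top.png

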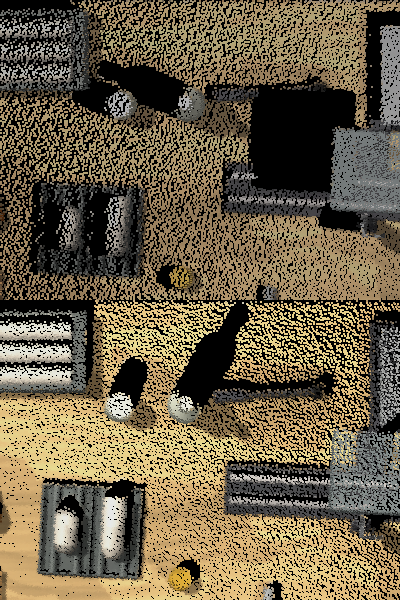

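The long stub's tapered (broken) end faces the robot, so its sawn end is the far one. I'll move up and look with the wrist camera over the tray and the cradle.

```bash
cat >> h.py <<'E'
from cell import manip,inverse_kinematics,cams,order
def down(yaw): return (R.from_euler('z',yaw)*R.from_euler('x',np.pi)).as_rotvec()
def Tnow():
    s=manip.state();T=np.eye(4);T[:3,:3]=R.from_rotvec(s["tcp_rot"]).as_matrix();T[:3,3]=s["tool_pos"];return T
def wrist(name):
    T=Tnow();c=cams.capture("wrist");P=cloud(c,T@c["T_tool_cam"]);cv2.imwrite(f"pics/{name}.png",c["image"])
    np.savez(name+".npz",P=P,**c,T=T);return c,P
E
python3 - <<'E'
from h import *
p=manip.state()["tool_pos"]
manip.move_linear([p[0],p[1],0.42])
for n,xy in (("w_cr",(0.5,-0.08)),("w_tr",(0.46,0.22))):
    for z in (0.42,0.38,.34):
        try: manip.move_pose([*xy,z],down(0)); break
        except manip.IKError as e: print(n,z,e)
    manip.dwell(.3)
    c,P=wrist(n); print(n,manip.state()["tool_pos"],manip.state()["joint_pos"].round(2)); 
print(c["T_tool_cam"].round(3),c["intrinsics"][0])
a=cv2.imread("pics/w_cr.png");b=cv2.imread("pics/w_tr.png");cv2.imwrite("pics/w2.png",cv2.resize(np.vstack([a,b]),(450,600)) if 0 else cv2.resize(np.hstack([a,b]),(800,300)))
E
```

```text
w_cr [ 0.50003384 -0.08029673  0.419955  ] [-0.21 -0.12  1.69  0.    1.57  1.36]
w_tr [0.4603327  0.21929276 0.42002144] [ 0.4  -0.11  1.68 -0.    1.57  1.97]
[[-0.002 -0.952 -0.305  0.079]
 [ 1.    -0.001 -0.001  0.001]
 [ 0.    -0.305  0.952 -0.147]
 [ 0.     0.     0.     1.   ]] [315.03468438   0.         256.33545265]
```

View pics/w2.png

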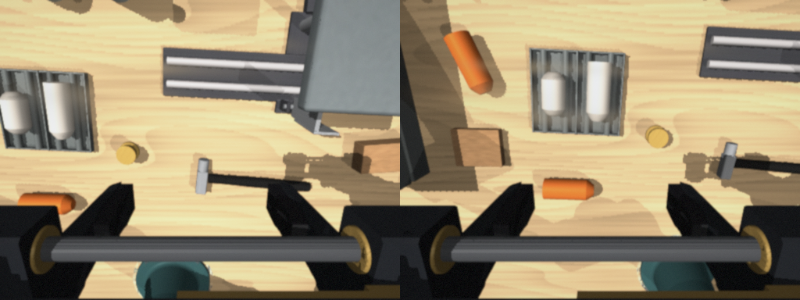

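Both wrist views show the tray, with the long stub's square (sawn) end on the far side at (600,62) in the right half. They also show the cradle ribs (165-305, 60-95) and the flag and hood at (300,120). Now I'll measure from the point clouds.

```bash
python3 - <<'E'
from h import *
for n in ("w_cr","w_tr"):
    d=np.load(n+".npz");P=d["P"];I=d["image"];x,y,z=P[...,0],P[...,1],P[...,2]
    hsv=cv2.cvtColor(I,cv2.COLOR_BGR2HSV);v=hsv[...,2];s=hsv[...,1]
    valid=d["z_map"]>0
    tb=valid&(abs(x-.42)<.1)&(abs(z)<.02)&(s>60); print(n,"table z",np.median(z[tb]))
    # core & other core
    m=valid&(x>.38)&(x<.6)&(y>.12)&(y<.37)&(z>.028)&(z<.075)&(s<60)
    k,l,st,_=cv2.connectedComponentsWithStats(m.astype(np.uint8))
    for i in range(1,k):
        if st[i,4]<300: continue
        q=P[l==i];top=q[:,2].max()
        (c,sz,a)=cv2.minAreaRect((q[:,:2]*1000).astype(np.float32)); bx=cv2.boxPoints((c,sz,a))
        ctr=q[:,:2].mean(0); t=q[q[:,2]>np.percentile(q[:,2],99)-.006]; u=np.linalg.svd(t[:,:2]-t[:,:2].mean(0))[2][0]; u*=np.sign(u[0])
        w=(t[:,:2]-t[:,:2].mean(0))@u
        print(" core?",np.round(c,1),np.round(sz,1),"topz",np.percentile(q[:,2],99).round(4),"ridge yaw",np.degrees(np.arctan2(u[1],u[0])).round(2),"ridge mean",t[:,:2].mean(0).round(4),"ridge range along",(t[:,:2].mean(0)+u*w.min()).round(4),(t[:,:2].mean(0)+u*w.max()).round(4))
    # tray: low-saturation in region
    m=valid&(x>.33)&(x<.65)&(y>.1)&(y<.4)&(s<50)&(z<.06)&(z>.003)
    k,l,st,_=cv2.connectedComponentsWithStats(m.astype(np.uint8));i=1+st[1:,4].argmax()
    c,sz,a=cv2.minAreaRect((P[l==i][:,:2]*1000).astype(np.float32));print(" tray",np.round(c,1),np.round(sz,1),round(a,2))
    # ribs
    m=(valid&(x>.48)&(x<.68)&(y>-.2)&(y<.06)&(z>.019)&(z<.032)&(v>110)&(s<60))
    k,l,st,_=cv2.connectedComponentsWithStats(m.astype(np.uint8))
    for i in range(1,k):
        if st[i,4]<100: continue
        q=P[l==i];c2=q[:,:2].mean(0);u=np.linalg.svd(q[:,:2]-c2)[2][0];u*=np.sign(u[1]);w=(q[:,:2]-c2)@u
        print(" rib",st[i,4],c2.round(4),"z",np.median(q[:,2]).round(4),"dir deg",np.degrees(np.arctan2(-u[0],u[1])).round(2),"ymaxend",(c2+u*np.percentile(w,99.5)).round(4))
    m=valid&(x>.45)&(x<.68)&(y>-.2)&(y<.06)&(z>.004)&(z<.04)&(s<70)
    k,l,st,_=cv2.connectedComponentsWithStats(m.astype(np.uint8));i=1+st[1:,4].argmax()
    c,sz,a=cv2.minAreaRect((P[l==i][:,:2]*1000).astype(np.float32));print(" plate",np.round(c,1),np.round(sz,1),round(a,2),cv2.boxPoints((c,sz,a)).round(0).tolist())
# hood & flag
for n in("scene0","side0","w_cr"):
    d=np.load(n+".npz");P=d["P"] if n=="w_cr" else cloud(d);x,y,z=P[...,0],P[...,1],P[...,2]
    for nm,lo,hi in (("hoodtop",.255,.275),("flag",.08,.2)):
        m=(x>.42)&(x<(.75 if nm=="hoodtop" else .56))&(y>-.46)&(y<-.12)&(z>lo)&(z<hi);k,l,st,_=cv2.connectedComponentsWithStats(m.astype(np.uint8))
        if k<2: continue
        i=1+st[1:,4].argmax();q=P[l==i]
        c,sz,a=cv2.minAreaRect((q[:,:2]*1000).astype(np.float32));print(n,nm,st[i,4],np.round(c,1),np.round(sz,1),round(a,2),"z",np.percentile(q[:,2],[2,50,98]).round(3),cv2.boxPoints((c,sz,a)).round(0).tolist(), q[q[:,2].argmax()].round(3))
E
```

```text
w_cr table z 0.0015067118479642483
 core? [496.3 221.2] [ 49.  120.4] topz 0.0608 ridge yaw -2.46 ridge mean [0.5044 0.2205] ridge range along [0.4457 0.223 ] [0.5562 0.2182]
 core? [492.3 315.6] [46.9 90.2] topz 0.0609 ridge yaw -3.54 ridge mean [0.4935 0.3158] ridge range along [0.4549 0.3182] [0.53   0.3135]
 tray [491.2 269.8] [200.1 178.9] 86.84
 rib 1115 [ 0.594 -0.104] z 0.0242 dir deg -2.86 ymaxend [ 0.5986 -0.0126]
 rib 1046 [ 0.5478 -0.1033] z 0.0242 dir deg -3.05 ymaxend [ 0.5529 -0.0091]
 plate [ 571.2 -101.5] [201.5  98.9] 86.92 [[516.0, -199.0], [615.0, -205.0], [626.0, -4.0], [527.0, 2.0]]
w_tr table z 0.0014936270643134408
 core? [495.8 222.8] [ 49.9 119.9] topz 0.0611 ridge yaw -2.97 ridge mean [0.5042 0.2224] ridge range along [0.4448 0.2255] [0.5557 0.2197]
 core? [492.1 317.8] [49.4 89.8] topz 0.061 ridge yaw -3.07 ridge mean [0.4932 0.3174] ridge range along [0.4547 0.3195] [0.5315 0.3154]
 tray [491.1 270.7] [199.6 179.6] 87.0
 rib 1059 [ 0.5939 -0.0978] z 0.0244 dir deg -2.99 ymaxend [ 0.5985 -0.0111]
 rib 1069 [ 0.5473 -0.1025] z 0.0243 dir deg -2.95 ymaxend [
[... 421 characters left out ...]
5.0, -252.0]] [ 0.479 -0.289  0.168]
side0 hoodtop 1468 [ 606.3 -290.1] [162.3 167.1] 87.17 z [0.257 0.265 0.268] [[519.0, -367.0], [686.0, -375.0], [694.0, -213.0], [527.0, -205.0]] [ 0.552 -0.219  0.271]
side0 flag 341 [ 488.8 -281.7] [64.5 35.1] 40.95 z [0.083 0.128 0.166] [[453.0, -290.0], [476.0, -316.0], [525.0, -274.0], [502.0, -247.0]] [ 0.51  -0.271  0.168]
w_cr hoodtop 16755 [ 589.7 -271.5] [123.3 125.4] 87.12 z [0.26  0.266 0.268] [[524.0, -330.0], [649.0, -336.0], [655.0, -213.0], [530.0, -207.0]] [ 0.59  -0.217  0.269]
w_cr flag 1002 [ 493.8 -293.2] [44.9 37.9] 86.32 z [0.084 0.149 0.167] [[473.0, -314.0], [511.0, -317.0], [514.0, -272.0], [476.0, -270.0]] [ 0.514 -0.278  0.168]
```

Everything agrees: core 120×49 mm with top at 0.060, tray 200×180, plate 99 mm wide, rib spacing 46.5 mm. The cradle is at (0.567,-0.180) with yaw -3.0°, and the flag is at about 1.67 rad. Next I'll check IK for the flag swing.

```bash
cat >> h.py <<'E'
CY=np.radians(-3.0);RC=R.from_euler('z',CY);C0=np.array([.567,-.180,0])
def cr(x,y,z): return RC.apply(np.array([x,y,z])/1000)+C0   # cradle mm -> world m
def pad(th,e=0,y=-118):
    n=25+e;return cr(-55+75*np.cos(th)-n*np.sin(th),y,50+75*np.sin(th)+n*np.cos(th))
def tilt(t,yaw=CY,flip=0): # tool z tilted t deg from down towards +x of yaw frame
    return (R.from_euler('z',yaw)*R.from_euler('y',-np.radians(t))*R.from_euler('x',np.pi)*R.from_euler('z',flip)).as_rotvec()
E
python3 - <<'E'
from h import *
print(R.from_rotvec(tilt(50)).apply([0,0,1]).round(2), manip.state()["clock"])
for t in (40,45,50,55,60):
  for yw in (-3,-15,-25):
    for f in (0,np.pi):
        o=tilt(t,np.radians(yw),f)
        js=[inverse_kinematics(p,o) for p in (cr(-150,-118,320),pad(1.67,50),pad(1.67,5),pad(.8,5),pad(0,5))]
        print(t,yw,round(f,1),[None if j is None else list(np.round(j,2)) for j in js] if all(j is not None for j in js) else [j is not None for j in js])
E
```

```text
[ 0.76 -0.04 -0.64] 5.55
40 -3 0 [[np.float64(-1.04), np.float64(-0.43), np.float64(2.24), np.float64(0.68), np.float64(1.01), np.float64(0.31)], [np.float64(-1.01), np.float64(-0.14), np.float64(2.45), np.float64(1.02), np.float64(0.66), np.float64(-0.17)], [np.float64(-0.91), np.float64(-0.09), np.float64(2.39), np.float64(1.04), np.float64(0.6), np.float64(-0.1)], [np.float64(-0.79), np.float64(0.01), np.float64(2.29), np.float64(1.04), np.float64(0.52), np.float64(-0.01)], [np.float64(-0.72), np.float64(0.15), np.float64(2.24), np.float64(1.21), np.float64(0.44), np.float64(-0.15)]]
40 -3 3.1 [False, False, False, False, False]
40 -15 0 [[np.float64(-0.94), np.float64(-0.5), np.float64(2.28), np.float64(0.56), np.float64(0.87), np.float64(0.63)], [np.float64(-0.91), np.float64(-0.22), np.float64(2.51), np.float64(1.02), np.float64(0.47), np.float64(0.08)], [np.float64(-0.81), np.float64(-0.15), np.float64(2.44), np.float64(1.01), np.float64(0.41), np.float64(0.16)], [np.float64(-0.7), np.float64(-0.04), np.float64(2.33), np.float64(0.98), np.float64(0.33), np.float64(0.28)], [np.
[... 3206 characters left out ...]
)], [np.float64(-0.89), np.float64(0.06), np.float64(2.41), np.float64(1.68), np.float64(0.66), np.float64(-0.71)], [np.float64(-0.81), np.float64(0.21), np.float64(2.36), np.float64(1.89), np.float64(0.64), np.float64(-0.89)]]
55 -3 3.1 [False, True, True, True, True]
55 -15 0 [True, False, False, True, True]
55 -15 3.1 [False, False, False, True, True]
55 -25 0 [True, False, False, True, True]
55 -25 3.1 [False, False, False, True, True]
60 -3 0 [True, False, True, True, True]
60 -3 3.1 [False, False, True, True, True]
60 -15 0 [True, False, False, True, True]
60 -15 3.1 [False, False, False, True, True]
60 -25 0 [True, False, False, True, True]
60 -25 3.1 [False, False, False, True, True]
```

```bash
python3 - <<'E'
from h import *
o=tilt(45)
manip.set_gripper(0.0,20)
manip.move_pose(cr(-150,-118,320),o)
manip.move_linear(pad(1.67,50),rate=.2)
manip.dwell(.2);f0=manip.state()["contact_force"]
print("f0",f0.round(1))
for th in np.r_[1.67,np.arange(1.5,0.2,-.15),.2,.12,.06]:
    manip.move_linear(pad(th,8),rate=.12)
    f=manip.state()["contact_force"]-f0; print(round(th,2),f.round(1))
for e in range(7,-8,-1):
    manip.move_linear(pad(0,e),rate=.05);manip.dwell(.05)
    f=manip.state()["contact_force"]-f0; print(e,f.round(1),manip.state()["tool_pos"].round(4))
    if f[2]>14: break
print(manip.state()["clock"])
c=cams.capture("side");cv2.imwrite("pics/side1.png",c["image"]);np.savez("side1.npz",**c)
cv2.imwrite("pics/side1c.png",cv2.resize(c["image"][80:260,200:400],None,fx=3,fy=3))
E
```

```text
f0 [ 0.4 -0.5  0.1]
1.67 [-0.4  1.1  0.1]
1.5 [-0.4  0.2  0.2]
1.35 [ 0.6  0.6 -0.4]
1.2 [-0.8  0.1  0.2]
1.05 [-1.1 -0.2  0.1]
0.9 [-1.   0.4 -0.3]
0.75 [-1.4  0.2  1.2]
0.6 [0.5 0.2 0.1]
0.45 [-0.9  1.1 -0.2]
0.3 [-0.5  0.4  0.2]
0.2 [-0.4 -0.3  0.1]
0.12 [ 0.5 -0.1  0.7]
0.06 [0.1 1.  0.2]
7 [0.7 1.6 0.6] [ 0.5809 -0.299   0.0823]
6 [-0.4  0.5  4.3] [ 0.5812 -0.2991  0.0817]
5 [-3.4  1.1  8.3] [ 0.5814 -0.2992  0.0814]
4 [-9.1  2.6 14.8] [ 0.5816 -0.2993  0.0811]
14.85
```

View pics/side1c.png

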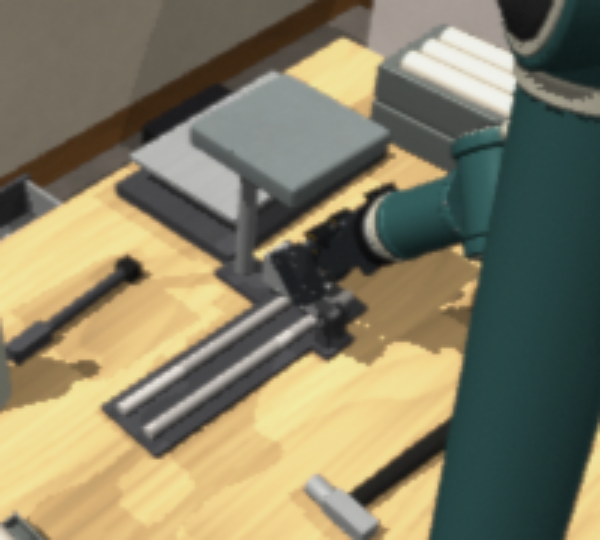

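The flag lies level under the fingertip at (300,290), with hard contact at the expected 75 mm height. I'll retract, check, then go to the core.

```bash
python3 - <<'E'
from h import *
manip.move_linear(pad(0,35),rate=.15)
manip.move_linear(cr(-120,-118,200),rate=.3)
c=cams.capture("side");P=cloud(c);x,y,z=P[...,0],P[...,1],P[...,2]
q=RC.inv().apply((P-C0).reshape(-1,3))*1000
m=(q[:,0]>-45)&(q[:,0]<65)&(q[:,1]>-150)&(q[:,1]<-85)&(q[:,2]>55)&(q[:,2]<130)
print("flag pts",m.sum(),np.percentile(q[m],[2,50,98],axis=0).round(0).tolist())
qq=q[m];A=np.c_[qq[:,0],np.ones(len(qq))];k=(qq[:,2]>68);print("slope",np.polyfit(qq[k,0],qq[k,2],1))
G=np.array([.497,.2220]);yw=np.radians(-3)
pts=lambda o1,o2:[(inverse_kinematics([*G,.2],o1)),inverse_kinematics([*G,.024],o1),inverse_kinematics(cr(0,80,220),o2),inverse_kinematics(cr(0,80,30),o2)]
for a in(0,np.pi):
    for j in pts(down(yw+a),down(yw+a-np.pi/2)): print(a,None if j is None else j.round(2))
E
```

```text
flag pts 297 [[-38.0, -139.0, 57.0], [7.0, -108.0, 74.0], [55.0, -94.0, 79.0]]
slope [-6.62875943e-03  7.46688648e+01]
0 [0.37 0.05 1.93 0.   1.17 2.  ]
0 [0.37 0.25 2.06 0.   0.83 2.  ]
0 None
0 None
3.141592653589793 [ 0.37  0.05  1.93  0.    1.17 -1.14]
3.141592653589793 [ 0.37  0.25  2.06  0.    0.83 -1.14]
3.141592653589793 [-0.22  0.1   1.83 -0.    1.21 -0.16]
3.141592653589793 [-0.22  0.3   1.98 -0.    0.86 -0.16]
```

The flag is down: slope 0.007, top at 75 mm. Picking the core.

```bash
python3 - <<'E'
from h import *
G=np.array([.497,.2220]);o=down(np.radians(177))
manip.move_linear(cr(-150,-118,300),rate=.3)
manip.move_pose([*G,.2],o)
manip.set_gripper(.076,35)
manip.dwell(.1);f0=manip.state()["contact_force"]
manip.move_linear([*G,.08],rate=.2);manip.move_linear([*G,.025],rate=.08)
s=manip.state();print("f",(s["contact_force"]-f0).round(1),s["tool_pos"].round(4))
manip.set_gripper(.03,35);s=manip.state();print("grip",s["gripper_width"],s["grasp_force"],(s["contact_force"]-f0).round(1))
if s["gripper_width"]>.042:
    manip.move_linear([*G,.045],rate=.06);s=manip.state();print(s["gripper_width"],s["grasp_force"],(s["contact_force"]-f0).round(1))
    manip.move_linear([*G,.16],rate=.15);manip.dwell(.2);s=manip.state();print(s["gripper_width"],s["grasp_force"],(s["contact_force"]-f0).round(1),s["moment"].round(2),s["clock"])
    wrist("w_hold")
    c=cams.capture("side");cv2.imwrite("pics/side2.png",c["image"]);np.savez("side2.npz",**c)
    a=cv2.resize(cv2.imread("pics/w_hold.png"),(400,300));b=cv2.resize(c["image"],(400,300));cv2.imwrite("pics/hold2.png",np.hstack([a,b]))
E
```

```text
f [-0.7 -0.3 -0.1] [0.4972 0.2221 0.025 ]
grip 0.04973513041183518 35.000799894332886 [-1.3  5.3 -1.2]
0.04915049212716931 34.99876856803894 [-0.8  0.4 -7.5]
0.04946163345782514 34.99874711036682 [-0.9 -0.  -6.7] [ 0.04 -0.13  0.02] 23.4083
```

View pics/hold2.png

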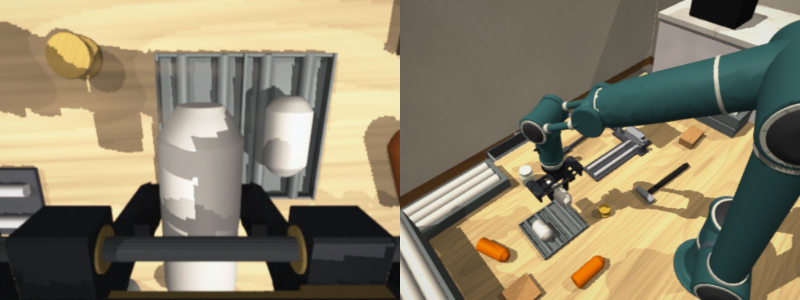

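The core is held level (0.68 kg), with the broken end towards the robot at (200,110). The tray shows the other core undisturbed. Now I'll lay it in the trough.

```bash
python3 - <<'E'
from h import *
o=down(np.radians(87))
manip.move_pose(cr(0,80,200),o);manip.dwell(.2);f0=manip.state()["contact_force"]
manip.move_linear(cr(0,80,60),rate=.15)
manip.move_linear(cr(0,80,35),rate=.06);manip.dwell(.1)
for z in np.arange(34,26,-.5):
    manip.move_linear(cr(0,80,z),rate=.03);manip.dwell(.05);s=manip.state();f=s["contact_force"]-f0;print(z,f.round(1),s["tool_pos"].round(4))
    if f[2]>6: break
manip.set_gripper(.06);s=manip.state();print("open",s["gripper_width"],s["grasp_force"],(s["contact_force"]-f0).round(1))
manip.set_gripper(.076);manip.dwell(.2)
p=s["tool_pos"];manip.move_linear([p[0],p[1],.12],rate=.12)
manip.move_linear([p[0],p[1],.25],rate=.2)
c,P=wrist("w_placed");q=RC.inv().apply((P-C0).reshape(-1,3))*1000
q=q[c["z_map"].ravel()>0]
m=(abs(q[:,0])<40)&(q[:,1]>-20)&(q[:,1]<165)&(q[:,2]>35)&(q[:,2]<75);k=q[m]
print(m.sum(),np.percentile(k,[1,50,99],axis=0).round(1).tolist());t=k[k[:,2]>np.percentile(k[:,2],99)-4];print("ridge",np.polyfit(t[:,1],t[:,0],1),np.polyfit(t[:,1],t[:,2],1),manip.state()["clock"])
c=cams.capture("side");cv2.imwrite("pics/pl.png",np.hstack([cv2.resize(cv2.imread("pics/w_placed.png"),(400,300)),cv2.resize(c["image"],(400,300))]))
E
```

```text
34.0 [-0.2  0.3 -1.1] [ 0.5712 -0.1001  0.0341]
33.5 [-1.  -0.1 -1.2] [ 0.5712 -0.1001  0.0335]
33.0 [-0.  -0.8 -0.3] [ 0.5712 -0.1001  0.033 ]
32.5 [-0.5  0.6 -0.8] [ 0.5712 -0.1001  0.0325]
32.0 [-0.7  0.3 -0.5] [ 0.5712 -0.1001  0.032 ]
31.5 [-0.1  0.2  1.8] [ 0.5715 -0.1002  0.0317]
31.0 [-2.2 -0.3  6.7] [ 0.5715 -0.1001  0.0317]
open 0.060053716481029376 0.0 [-1.4  0.   5.6]
4555 [[-23.4, 21.5, 44.5], [0.9, 83.2, 61.9], [24.3, 139.1, 66.6]]
ridge [-0.00279826  0.50186813] [-1.87172614e-03  6.48061508e+01] 31.5583
```

View pics/pl.png

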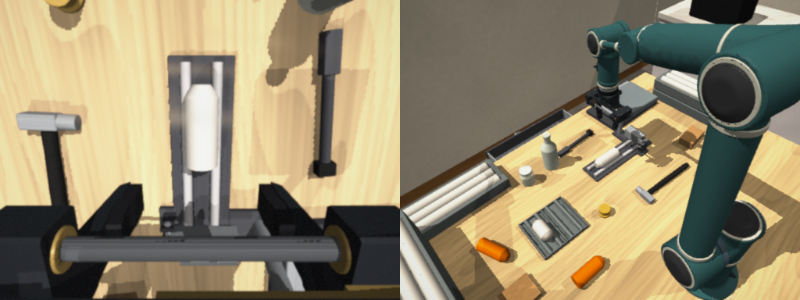

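The core lies in the trough with y 20..140 mm, 0.5 mm off axis, aligned and let go. Now I'll push it from the broken end with shut, tilted fingers.

```bash
cat >> h.py <<'E'
def tl(t): return (RC*R.from_euler('x',-np.radians(t))*R.from_euler('z',np.pi/2)*R.from_euler('x',np.pi)).as_rotvec()
E
python3 - <<'E'
from h import *
print(R.from_rotvec(tl(20)).apply([[0,0,1],[0,1,0]]).round(2))
for t in (15,25):
    o=tl(t);js=[inverse_kinematics(cr(0,y,z),o) for y,z in((168,250),(168,36),(100,36),(30,36))]
    print(t,[None if j is None else j.round(2).tolist() for j in js])
    if any(j is None for j in js): continue
o=tl(20)
manip.set_gripper(0.0,20)
manip.move_pose(cr(0,168,250),o);manip.move_linear(cr(0,168,60),rate=.2);manip.dwell(.2);f0=manip.state()["contact_force"]
manip.move_linear(cr(0,168,37),rate=.08);print((manip.state()["contact_force"]-f0).round(1))
y=164;hist=[]
while y>26:
    manip.move_linear(cr(0,y,37),rate=.05);s=manip.state();f=RC.inv().apply(s["contact_force"]-f0);hist.append((y,f.round(1).tolist()))
    if y<60 and f[1]>13: break
    if abs(f).max()>30: break
    y-= 8 if y>52 else 1
for h in hist: print(h)
print(s["tool_pos"],s["clock"])
E
```

```text
[[-0.02 -0.34 -0.94]
 [ 1.   -0.05 -0.  ]]
15 [[0.09, 0.1, 1.8, -0.27, 1.29, 0.22], [0.09, 0.32, 1.97, -0.33, 0.92, 0.35], [-0.03, 0.3, 1.99, -0.34, 0.88, 0.25], [-0.15, 0.3, 1.99, -0.35, 0.85, 0.13]]
25 [[0.18, 0.13, 1.8, -0.44, 1.34, 0.36], [0.18, 0.37, 1.95, -0.51, 1.0, 0.55], [0.07, 0.34, 1.98, -0.54, 0.95, 0.47], [-0.05, 0.33, 2.0, -0.57, 0.89, 0.38]]
[1.2 0.4 0.2]
(164, [0.9, 0.1, 0.6])
(156, [1.0, 0.7, -0.3])
(148, [1.5, 2.8, 0.0])
(140, [1.7, 3.0, 0.3])
(132, [2.4, 2.9, -0.2])
(124, [1.8, 2.9, 0.4])
(116, [2.1, 2.7, -0.1])
(108, [2.6, 2.8, -0.1])
(100, [3.2, 3.3, 0.1])
(92, [3.1, 3.6, 0.1])
(84, [2.9, 2.4, 1.3])
(76, [2.7, 2.5, -0.1])
(68, [4.0, 2.8, 0.7])
(60, [2.9, 3.4, 0.8])
(52, [3.0, 2.4, -0.2])
(51, [3.7, 5.2, 0.1])
(50, [3.1, 5.4, 1.0])
(49, [3.7, 6.6, 0.5])
(48, [2.6, 6.1, 0.9])
(47, [3.2, 6.7, -0.1])
(46, [2.9, 5.8, 1.4])
(45, [2.8, 5.9, 0.8])
(44, [3.8, 6.8, 1.2])
(43, [2.9, 5.6, 0.4])
(42, [2.4, 6.3, 1.9])
(41, [2.5, 5.9, 2.1])
(40, [2.0, 5.9, 1.3])
(39, [2.5, 5.6, 0.7])
(38, [3.2, 6.0, 0.7])
(37, [3.1, 6.5, 0.7])
(36, [2.7, 7.2, 1.9])
(35, [3.0, 5.3, 1.2])
(34, [3.6, 6.3, 0.7])
(33, [3.1, 8.8, 0.6])
(32, [2.0, 11.7, 1.8])
(31, [1.7, 14.2, 3.9])
[ 0.56908849 -0.1461832   0.03687462] 44.825
```

The force rose at TCP y≈32 mm, as predicted for flag contact. I'll back off and verify.

```bash
python3 - <<'E'
from h import *
manip.move_linear(cr(0,45,37),rate=.05);manip.move_linear(cr(0,170,37),rate=.25);manip.move_linear(cr(0,170,250),rate=.3)
manip.move_pose(cr(-20,90,320),down(np.radians(87)) );manip.dwell(.2)
c,P=wrist("w_end");s=cams.capture("side");b=cams.capture("scene")
for n,Q,d in(("w",P,c),("side",cloud(s),s),("scene",cloud(b),b)):
    q=RC.inv().apply((Q-C0).reshape(-1,3))*1000;q=q[d["z_map"].ravel()>0]
    k=q[(abs(q[:,0])<30)&(q[:,1]>-90)&(q[:,1]<60)&(q[:,2]>45)&(q[:,2]<75)]
    if len(k)>50: t=k[k[:,2]>np.percentile(k[:,2],99)-5];print(n,len(k),np.percentile(k[:,1],[.5,99.5]).round(1),"ridge",np.polyfit(t[:,1],t[:,0],1).round(3))
    f=q[(q[:,0]>-45)&(q[:,0]<65)&(q[:,1]>-145)&(q[:,1]<-95)&(q[:,2]>66)&(q[:,2]<130)]
    if len(f)>30: print(" flag",len(f),np.polyfit(f[:,0],f[:,2],1).round(3),np.percentile(f[:,1],[1,99]).round(1))
print(manip.state()["clock"])
cv2.imwrite("pics/end.png",np.hstack([cv2.resize(c["image"],(400,300)),cv2.resize(s["image"][100:280,170:410],(400,300))]))
E
```

```text
w 1149 [-40.5  24.3] ridge [0.027 0.451]
side 326 [-89.   26.8] ridge [-0.012 -3.657]
 flag 242 [-2.0000e-03  7.4184e+01] [-140.2  -95.6]
scene 138 [-87.2  19.2] ridge [-9.0000e-03 -1.1153e+01]
 flag 302 [1.6000e-02 7.5042e+01] [-140.7  -96.8]
47.6417
```

View pics/end.png

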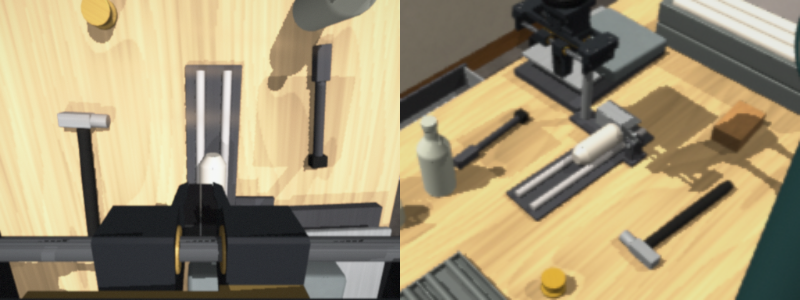

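The core lies in the trough against the flag at (620,120). Its broken end is at y = 24.3 mm, exactly the expected 24. The flag is level and the robot is clear, so I'm handing in.

```bash
python3 -c "
from cell import order
print(order.close_job())"
```

```text
the job is handed in; nothing more can be done
None
```

The job is handed in at about 48 s of the 72 s limit: the flag is down, the core's sawn end rests against it (broken end measured at y = 24.3 mm against 24 mm expected), and nothing else appears moved in the last camera views; the judge's verdict was not shown.

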